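Contact retention test on the pull stand

TASK

Test how firmly the connector on the pull stand holds its contact: first swing the red-balled cam lever all the way down so that the connector is clamped, and only then draw the spring gauge out by its orange-rimmed grip until the wide red ring on the rod stands at the mouth of the gauge, without pulling past it. Keep the load on: the program finishes while still holding the grip, with the red ring at the mouth and the lever down, and leave the other things on the bench where they are.

Things in the scene. Friction and masses are not known exactly. Their poses are not given: they have to be found in the camera images.
- stand: fixed pull stand: aluminium base plate 110 x 320 x 12 mm (its y from -140 to +180 mm). Origin on the bench under the gauge, z up; the gauge lies along its y axis, centre line 62 mm above the bench, and is drawn out towards the stand's -y. On the +y side are steel cheeks, the grey connector under test and its clamping jaw and cam, at most 86 mm high but for the lever
- cam_lever (a joint): cam lever: 0 = upright (open), 1.5 rad = level, down against its stop (clamped). It turns about the stand's x axis, pivot at (0, 154, 50) mm in the stand's frame, and swings over and down towards the stand's +y, away from the connector. Stiff: it stays where it is left; about 3 N at the ball moves it
- lever_ball (a point): centre of the red ball, 26 mm in diameter, at the end of the cam lever, 75 mm from the pivot: 125 mm above the bench when upright, 55 mm when down; the shaft below it is 10 mm thick. It can be pinched from above along the stand's x axis (it may turn between the fingers as the lever swings) or pushed
- gauge_grip (a point): centre of the pull grip at the rod's end, black with orange rims, 62 mm above the bench, at rest 38 mm outside the mouth (0, -128, 62 in the stand's frame). It lies along the stand's y axis: 40 mm long, waist 22 mm in diameter and 30 mm long between rims of 29 mm diameter. Take the waist from above, closing along the stand's x; the rims stop slipping. It moves only along y, with the rod
- gauge_rod (a joint): how far the rod is drawn out of the gauge, m: 0 at rest, 0.060 = the middle of the 8 mm wide red ring is at the mouth (12 N), end stop at 0.090. An inner spring of 200 N/m pulls it back in when let go
- gauge_mouth (a point): centre of the gauge's mouth, at (0, -90, 62) mm in the stand's frame: the outer face of its black collar (32 mm in diameter), from which the white rod (12 mm in diameter) comes out towards the stand's -y. At rest the red ring is seen through the clear sleeve, 60 mm inside the mouth; thin black rings are 10 mm (2 N) apart
- spare_insert: bystander: loose grey connector insert, 80 x 48 x 40 mm, beside the stand on the robot's side; origin under its centre
- screwdriver: bystander: loose screwdriver 190 mm long, lying beyond the stand; origin under its middle
- pliers: bystander: loose pliers about 200 mm long with a red and a black handle, lying; origin under the joint
- hood: bystander: loose grey connector hood, 44 x 110 x 45 mm; origin under its centre
- tub: bystander: loose clear tub of red terminals, 110 x 85 x 45 mm; origin under its centre

How it is judged:
On the way, in this order (a step that is already met when the one before it is completed fails the run):
1. the connector is clamped: the cam lever is fully down while the gauge is still at rest (value of joint cam_lever above 1.35 rad and value of joint gauge_rod below 0.01 m), for 0.2 s.
2. the gauge is drawn out until its red ring is at the mouth (value of joint gauge_rod between 0.055 and 0.065 m), for 0.3 s.
At the end, for the whole second after the job is handed in: the fingers hold the grip against the spring (more than 5 N on it) with the rod still and drawn out 60 mm, give or take 5 mm (the red ring at the mouth), and the cam lever is down (beyond 1.35 of its 1.5 rad) (all of step 2 and velocity of joint gauge_rod between -0.01 and 0.01 m/s and contact force between gauge_rod and the fingers above 5 N and value of joint cam_lever above 1.35 rad); the arm keeps its last pose, push and grip.
It fails at once if the gauge is pulled more than 15 mm past its mark (connector overloaded) (value of joint gauge_rod above 0.075 m).
It fails at once if the gauge is drawn out while the connector is not clamped (value of joint gauge_rod above 0.015 m and value of joint cam_lever below 1.3 rad).
It fails at once if a bystander is moved by more than 30 mm (distance of any of spare_insert, screwdriver, pliers, hood, tub from where it was at the start of the episode above 0.03 m).
It also fails if it takes over 43 s, if anything falls off the work surface, if the arm or the gripper's body presses on something with over 40 N, if the wrist force passes 120 N, or if a joint passes its speed limit or range.

ROBOT

A 6-joint arm with a two-finger parallel gripper is mounted at the origin on the work surface. World frame = base frame: x ahead of the robot, y to its left, z up, the work surface at z = 0. Lengths are in m, angles in rad, forces in N, time in s.
With the tool pointing down it reaches from about 0.225 to 0.875 m from the base axis. Payload 3.4 kg.
Tool frame: the origin (TCP) lies on the mounting face of the last link; the fingertips stand 173 mm ahead of it and the grasp point (between the pads) lies 155 mm ahead of it; x points along the fingers, y is the direction in which the jaws open and shut, and the axes are right-handed (so a half turn about x gives the same grasp; the last joint's range is limited). The gripper opens to 85 mm and grips with 20 to 120 N. Pads are 22 mm wide; open, the fingers measure 114 mm over their backs; the gripper's body (76 mm by 85 mm) begins 54 mm behind the grasp point. The pads swing forward as they close: fully open they stand 13 mm farther back than shut.
Start: joints at [-1.314, 0.276, 1.505, -0, 1.361, -0.121], TCP at [0.212, -0.534, 0.405] pointing down, gripper open.
Joint ranges: [-2.89, 2.89], [-0.75, 2.08], [0.22, 2.7], [-1.18, 4.32], [0.11, 2.71], [-2.7, 2.7]. Speed limits (rad/s): [2.57, 2.57, 3.14, 3.14, 3.14, 3.14].

INTERFACE

Orientations are given as a unit quaternion [w, x, y, z].
In Python, from rig import manip gives the robot as it stands.
- The arm moves only by the tool arm_command, never from a script. Its argument "targets" is a list of rows, each an object with "dp": the shift along the tool's x, y, z in m, a list of three; "turn": the turn, a rotation vector about the tool's x, y, z in degrees, a list of three; "grip": the opening, from -1 (shut) to 1 (fully open). In form: [{"dp": [tx, ty, tz], "turn": [wx, wy, wz], "grip": grip}, ...]. A call has 1 to 8 rows; each row shifts and turns the commanded pose from where the row before left it, along the tool's axes as they then stand; what a row does not reach is not made up. A row lasts 1/10 s, in which the tool goes at most 50 mm and 8.59 degrees, less where a joint would pass 70% of its speed; a pose out of reach is approached as far as the arm can. A call with a gripper value outside its range is refused whole. The fingers move at their own pace and stop on an object; "grip_force" is the grip in N (left out, the last holds). Time passes only in rows, so rows that do not move let the fingers close. It gives the time, the measured TCP pose, the force and the opening at its end, in the units of the state.
- manip.get_state(): the state, without advancing time (a new reading comes with each control period).
- manip.get_image(name): name is "scene" or "side" or "wrist"; returns the picture (420x560x3 uint8, red, green, blue); there is no depth.
- manip.calibration(name): a dict with "fx", "fy", "cx", "cy" (pixels), "R" (3x3) and "t" (3): a world point X has camera coordinates R X + t. Camera axes: x right, y down, z forward; pixel columns grow to the right and rows downward; lengths in m; the calibration is good to about 2 mm. A picture is of the moment at which its call begins: read the wrist's pose just before it. calibration takes no time and is no camera call; for the wrist camera it gives the pose at the moment of the call.
- manip.sign_off(): hands the job in, once; it reports no verdict.
The state is a dict: "clock": time; "qpos": joint angles; "qd": joint speeds; "effort": joint torques, N m; "position": TCP position; "ee_rot": TCP orientation; "contact_force": force on the tool from outside, world axes, zero at the start; "moment": the same for the moment, N m; "width": finger opening in m.
Only numpy, scipy, OpenCV 4.12 (cv2) and the standard library are available. Lean on these libraries where they do the work, as an engineer would, in place of code of your own. Each camera call takes 0.05 s, during which the arm holds its last target.

## Working session

There is one attempt and no reset: what is moved stays moved. The work goes in short steps, Python scripts to look and compute and a tool call to move; the robot and the scene stay as the last step left them, time stands still between calls to the robot, and variables do not carry over. Pictures are saved under pics/ and viewed, and the job is handed in when it is done.

Besides the shell and the picture viewer there is one more tool, called after "Emit:" by a JSON object that holds its "op" and its "data", one argument or row to a line. arm_command: Moves the arm, as the interface text tells. Its arguments: {"type":"object","properties":{"targets":{"type":"array"},"grip_force":{"type":"number"}},"required":["targets"]}

```bash
mkdir -p pics; ls; python3 - <<'E'
from rig import manip
import cv2
print(manip.get_state())
for n in ["scene","side"]:
    im=manip.get_image(n); cv2.imwrite(f"pics/{n}0.png",im[:,:,::-1])
    c=manip.calibration(n); print(n,c)
E
```

```text
pics
{'clock': 0.0, 'qpos': array([-1.31402016e+00,  2.76619858e-01,  1.50613593e+00,  3.67174488e-06,
        1.36070671e+00, -1.21014553e-01]), 'qd': array([ 9.10037745e-05,  6.89281163e-04,  5.81533099e-04,  6.56213332e-04,
        2.79966152e-04, -3.36541010e-04]), 'effort': array([-4.51241258e-04, -4.16772830e+01, -2.45807844e+01, -1.72934870e-04,
        1.12783894e-02, -8.83982354e-08]), 'position': array([ 0.21203359, -0.53425391,  0.40382412]), 'ee_rot': array([-0.1321163 , -0.69448512, -0.13343561,  0.69457227]), 'contact_force': array([-0.86159227,  0.16951355,  0.85853636]), 'moment': array([ 0.03848796,  0.01385937, -0.00098502]), 'width': 0.08567877005793471}
scene {'fx': 471.2748716886111, 'fy': 471.2748716886111, 'cx': 282.76430845396345, 'cy': 203.32908135558742, 'R': array([[ 0.89171163,  0.45256371,  0.0060381 ],
       [ 0.33685304, -0.65469204, -0.67668927],
       [-0.30229191,  0.60544565, -0.73624396]]), 't': array([-0.46870242, -0.09096692,  1.56153766])}
side {'fx': 539.067074653318, 'fy': 539.067074653318, 'cx': 281.7159118642862, 'cy': 216.36795800756698, 'R': array([[-0.78222388, -0.62272147, -0.01854105],
       [-0.3212687 ,  0.42869893, -0.84439544],
       [ 0.5337717 , -0.65454961, -0.53539946]]), 't': array([0.42200301, 0.26919019, 1.3759647 ])}
```

View pics/scene0.png

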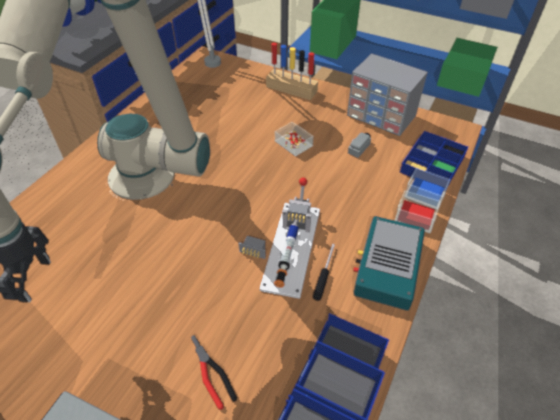

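View pics/side0.png

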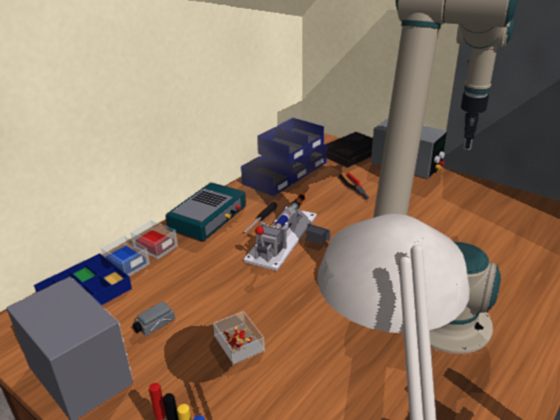

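```bash
python3 - <<'E'
import cv2
a=cv2.imread("pics/scene0.png")[165:305,230:350]; b=cv2.imread("pics/side0.png")[180:280,230:340]
cv2.imwrite("pics/sc_crop.png",cv2.resize(a,None,fx=4.2,fy=4.2,interpolation=cv2.INTER_CUBIC))
cv2.imwrite("pics/sd_crop.png",cv2.resize(b,None,fx=6,fy=6,interpolation=cv2.INTER_CUBIC))
E
```

```text
(no output)
```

View pics/sc_crop.png

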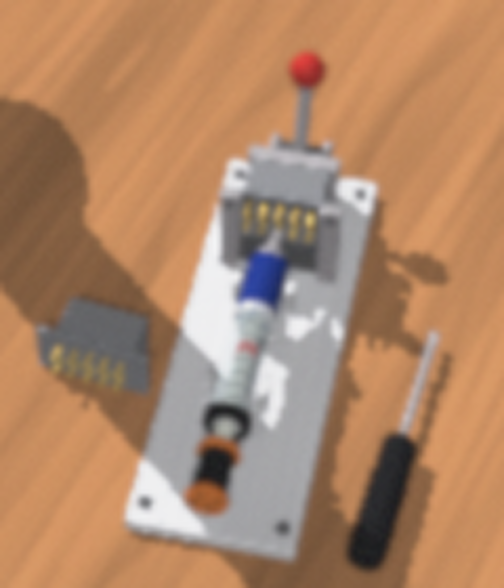

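View pics/sd_crop.png

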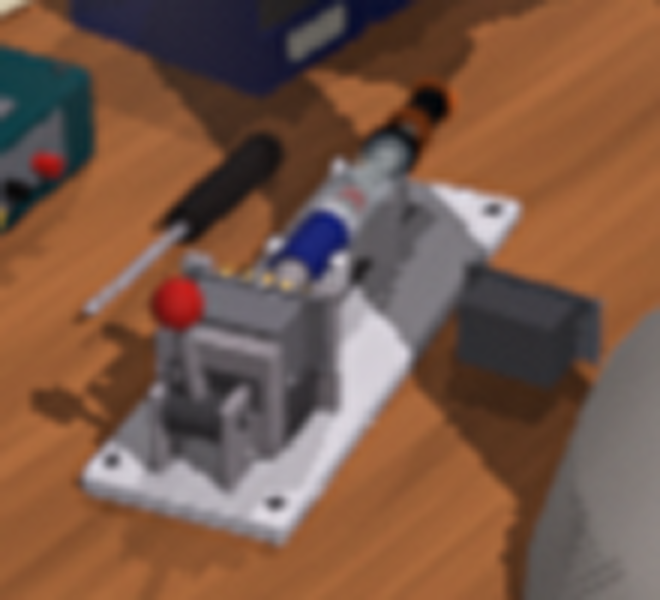

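```bash
cat > h.py <<'E'
import numpy as np, cv2, json
from scipy.optimize import least_squares
def proj(c,X):
    p=np.asarray(X)@c["R"].T+c["t"]; return np.c_[c["fx"]*p[:,0]/p[:,2]+c["cx"],c["fy"]*p[:,1]/p[:,2]+c["cy"]]
def S(p,X):
    X=np.asarray(X,float)/1000; c,s=np.cos(p[2]),np.sin(p[2])
    return np.c_[p[0]+c*X[:,0]-s*X[:,1],p[1]+s*X[:,0]+c*X[:,1],X[:,2]]
E
python3 - <<'E'
from h import *
from rig import manip
cs,cd=manip.calibration("scene"),manip.calibration("side")
A=[(0,154,125),(-55,180,12),(55,180,12),(-55,-140,12),(55,-140,12)]
pa=np.array([(307,70),(230,160),(377,183),(127,525),(296,557)])/4.2+[230,165]
B=[(0,154,125),(55,180,12),(-55,180,12),(-55,-140,12)]
pb=np.array([(178,303),(85,478),(283,535),(520,205)])/6+[230,180]
for sel in ("a","b","ab"):
    def f(p):
        r=[]
        if "a" in sel: r.append((proj(cs,S(p,A))-pa).ravel())
        if "b" in sel: r.append((proj(cd,S(p,B))-pb).ravel())
        return np.concatenate(r)
    o=least_squares(f,[0.55,0,0]); print(sel,o.x,o.fun.round(1))
p=o.x
print(S(p,[(0,154,125),(0,154,50),(0,-128,62),(0,-188,62),(0,-90,62)]).round(4))
# tool axes at start
st=manip.get_state(); q=st["ee_rot"]
from scipy.spatial.transform import Rotation as R
print(R.from_quat(np.r_[q[1:],q[0]]).as_matrix().round(3))
E
```

```text
a [ 0.58173442 -0.05952774  0.25905091] [-0.9  3.9  0.3 -0.5  0.2 -0.3  0.1 -1.2  0.4 -1.1]
b [ 0.5706411  -0.05310643  0.25208466] [ 2.2 -2.2 -1.5  1.1 -0.6  0.5 -0.2  0.7]
ab [ 0.57884617 -0.05800022  0.26151889] [-1.7  3.2 -0.5 -1.1 -0.6 -1.  -0.5 -1.9 -0.2 -2.   1.5 -3.8 -2.  -0.5
 -1.1 -1.4 -1.7 -0.9]
[[ 0.539   0.0908  0.125 ]
 [ 0.539   0.0908  0.05  ]
 [ 0.6119 -0.1816  0.062 ]
 [ 0.6275 -0.2396  0.062 ]
 [ 0.6021 -0.1449  0.062 ]]
[[-0.     0.369 -0.929]
 [ 0.002 -0.929 -0.369]
 [-1.    -0.002 -0.   ]]
```

```bash
python3 - <<'E'
from h import *
from rig import manip
cs,cd=manip.calibration("scene"),manip.calibration("side")
A=[(-55,180,12),(55,180,12),(-55,-140,12),(55,-140,12)]
pa=np.array([(307,70),(230,160),(377,183),(127,525),(296,557)])/4.2+[230,165]
B=[(55,180,12),(-55,180,12),(-55,-140,12)]
pb=np.array([(178,303),(85,478),(283,535),(520,205)])/6+[230,180]
def f(p):
    b=[(0,154+75*np.sin(p[3]),50+75*np.cos(p[3]))]
    return np.concatenate([(proj(cs,S(p,b+A))-pa).ravel(),(proj(cd,S(p,b+B))-pb).ravel()])
o=least_squares(f,[0.55,0,0,0]); print(o.x,o.fun.round(1))
p=o.x;b=[(0,154+75*np.sin(p[3]),50+75*np.cos(p[3]))]
print(S(p,b+[(0,154,125),(0,154,50),(0,-128,62),(0,-188,62),(0,-90,62)]).round(4))
E
```

```text
[ 0.57968369 -0.06158564  0.26351238  0.26339498] [-0.9  0.  -0.9 -0.3 -0.9 -0.2 -0.8 -0.7 -0.4 -0.9 -0.7 -0.2 -1.3 -1.1
 -0.4 -2.1 -1.3 -1.5]
[[ 0.5345  0.106   0.1224]
 [ 0.5396  0.0871  0.125 ]
 [ 0.5396  0.0871  0.05  ]
 [ 0.613  -0.1852  0.062 ]
 [ 0.6287 -0.2431  0.062 ]
 [ 0.6031 -0.1485  0.062 ]]
```

Emit:
{"op": "arm_command", "data": {
  "targets": [
    {"dp": [0, 0, 0], "turn": [-8.5, 0, 0], "grip": 1},
    {"dp": [0, 0, 0], "turn": [-8.5, 0, 0], "grip": 1},
    {"dp": [0, 0, 0], "turn": [-8.5, 0, 0], "grip": 1},
    {"dp": [0, 0, 0], "turn": [-8.5, 0, 0], "grip": 1},
    {"dp": [0, 0, 0], "turn": [-8.5, 0, 0], "grip": 1},
    {"dp": [0, 0, 0], "turn": [-8.5, 0, 0], "grip": 1},
    {"dp": [0, 0, 0], "turn": [-8.5, 0, 0], "grip": 1},
    {"dp": [0, 0, 0], "turn": [-8.5, 0, 0], "grip": 1}
  ],
  "grip_force": 30
}}

```text
clock: 0.9
position: [0.2121, -0.5343, 0.4042]
ee_rot: [0.5, 0.5, 0.5, -0.5]
contact_force: [0.0, -0.3, 0.7]
width: 0.0856
```

Emit:
{"op": "arm_command", "data": {
  "targets": [
    {"dp": [0, 0, 0], "turn": [-8.0, 0, 0], "grip": 1},
    {"dp": [0, 0, 0], "turn": [-7.4, 0, 0], "grip": 1},
    {"dp": [0, 0, 0], "turn": [0, 0, 0], "grip": 1},
    {"dp": [0, 0.032, -0.0355], "turn": [0, 0, 0], "grip": 1},
    {"dp": [0, 0.032, -0.0355], "turn": [0, 0, 0], "grip": 1},
    {"dp": [0, 0.032, -0.0355], "turn": [0, 0, 0], "grip": 1},
    {"dp": [0, 0.032, -0.0355], "turn": [0, 0, 0], "grip": 1},
    {"dp": [0, 0.032, -0.0355], "turn": [0, 0, 0], "grip": 1}
  ]
}}

```text
clock: 1.7
position: [0.3209, -0.3197, 0.4046]
ee_rot: [0.56, 0.431, 0.56, -0.431]
contact_force: [1.3, -0.1, 0.6]
width: 0.0855
```

Emit:
{"op": "arm_command", "data": {
  "targets": [
    {"dp": [0, 0.032, -0.0355], "turn": [0, 0, 0], "grip": 1},
    {"dp": [0, 0.032, -0.0355], "turn": [0, 0, 0], "grip": 1},
    {"dp": [0, 0.032, -0.0355], "turn": [0, 0, 0], "grip": 1},
    {"dp": [0, 0.032, -0.0355], "turn": [0, 0, 0], "grip": 1},
    {"dp": [0, 0.032, -0.0355], "turn": [0, 0, 0], "grip": 1},
    {"dp": [0, 0.032, -0.0355], "turn": [0, 0, 0], "grip": 1},
    {"dp": [0, 0.032, -0.0355], "turn": [0, 0, 0], "grip": 1},
    {"dp": [0, 0.0, 0], "turn": [0, 0, 0], "grip": 1}
  ]
}}

```text
clock: 2.5
position: [0.474, -0.0188, 0.4045]
ee_rot: [0.562, 0.43, 0.562, -0.428]
contact_force: [0.1, -0.9, -0.1]
width: 0.0856
```

```bash
python3 - <<'E'
from h import *
from rig import manip
from scipy.spatial.transform import Rotation as R
st=manip.get_state(); q=st["ee_rot"]
print(st["position"],R.from_quat(np.r_[q[1:],q[0]]).as_matrix().round(3))
c=manip.calibration("wrist"); im=manip.get_image("wrist")
np.save("w1.npy",c,allow_pickle=True)
cv2.imwrite("pics/w1.png",im[:,:,::-1])
p=[0.57968369,-0.06158564,0.26351238]
print(c["R"].round(3),c["t"])
print(proj(c,S(p,[(0,173.5,122.4),(0,-128,62),(0,-90,62),(-55,180,12),(55,180,12)])).round(1))
E
```

```text
[ 0.47401552 -0.01881856  0.40450902] [[ 0.001  0.965  0.263]
 [ 0.003  0.263 -0.965]
 [-1.     0.002 -0.002]]
[[ 0.965  0.263  0.003]
 [ 0.251 -0.927  0.28 ]
 [ 0.076 -0.269 -0.96 ]] [-0.45346419 -0.17269518  0.33780254]
[[408.   64.2]
 [359.5 353.3]
 [361.8 325.2]
 [315.9  72.4]
 [421.5  72.7]]
```

View pics/w1.png

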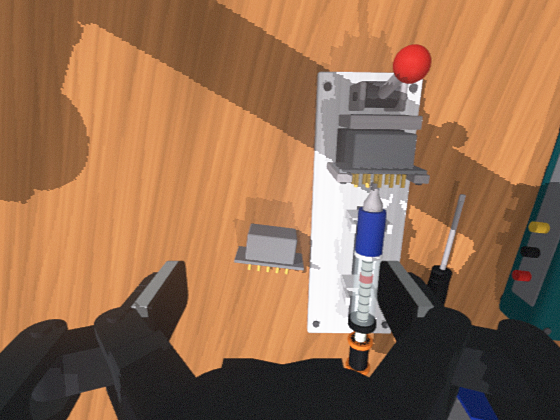

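```bash
python3 - <<'E'
from h import *
a=cv2.imread("pics/w1.png")
cv2.imwrite("pics/w1c.png",cv2.resize(a[40:115,300:440],None,fx=5,fy=5,interpolation=cv2.INTER_CUBIC))
cv2.imwrite("pics/w1d.png",cv2.resize(a[255:380,295:415],None,fx=4.5,fy=4.5,interpolation=cv2.INTER_CUBIC))
E
```

```text
(no output)
```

View pics/w1c.png

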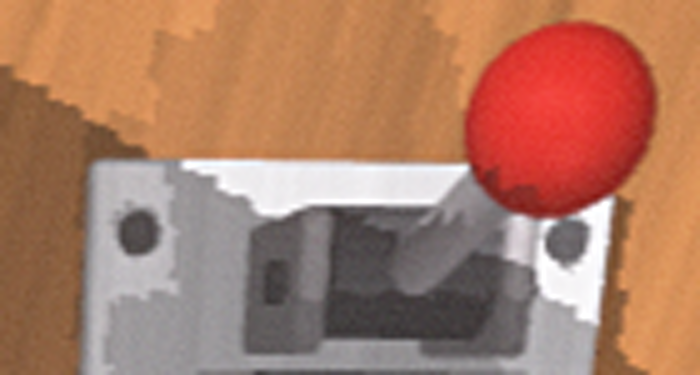

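View pics/w1d.png

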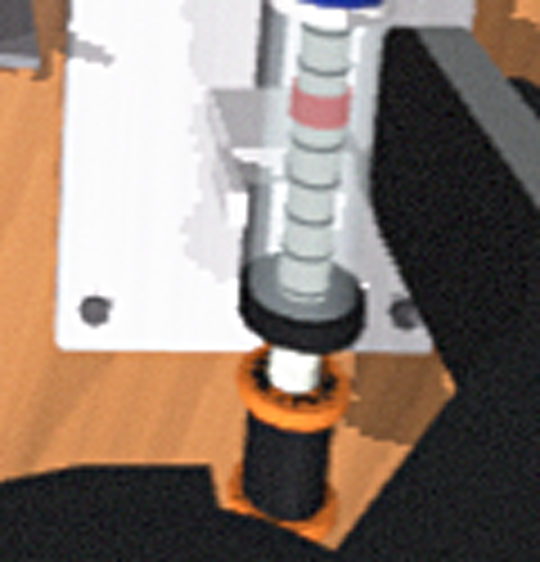

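```bash
python3 - <<'E'
from h import *
c=np.load("w1.npy",allow_pickle=True).item()
from rig import manip
A=[(-55,180,12),(55,180,12),(-55,-140,12),(0,-128,62)]
pa=np.array([(412,63.6),(318.4,72),(423,73.5),(308.3,332.3),(359.2,353.9)])
cs,cd=manip.calibration("scene"),manip.calibration("side")
A2=[(-55,180,12),(55,180,12),(-55,-140,12),(55,-140,12)]
pa2=np.array([(307,70),(230,160),(377,183),(127,525),(296,557)])/4.2+[230,165]
def bb(p): return [(0,154+75*np.sin(p[3]),50+75*np.cos(p[3]))]
def f(p): return (proj(c,S(p,bb(p)+A))-pa).ravel()
def g(p): return np.r_[f(p), (proj(cs,S(p,bb(p)+A2))-pa2).ravel()]
for F in(f,g):
    o=least_squares(F,[0.58,-.06,.26,.26]); p=o.x
    print(p,o.fun.round(1)); print(S(p,bb(p)+[(0,154,50),(0,-128,62),(0,-188,62)]).round(4))
E
```

```text
[ 0.5805986  -0.06139718  0.25426129  0.26974922] [-0.5 -0.   0.  -0.1  0.9 -0.2 -0.3  1.2  0.  -0.5]
[[ 0.5368  0.107   0.1223]
 [ 0.5419  0.0877  0.05  ]
 [ 0.6128 -0.1853  0.062 ]
 [ 0.6279 -0.2434  0.062 ]]
[ 0.58086643 -0.06146183  0.25544105  0.27171564] [-0.5 -0.   0.   0.1  0.9 -0.2  0.   1.3  0.4 -0.5 -0.   0.1 -0.1 -0.2
 -0.1  0.1 -0.8 -0.8 -0.4 -0.7]
[[ 0.5369  0.107   0.1222]
 [ 0.542   0.0875  0.05  ]
 [ 0.6132 -0.1853  0.062 ]
 [ 0.6284 -0.2434  0.062 ]]
```

Emit:
{"op": "arm_command", "data": {
  "targets": [
    {"dp": [0, 0.031, -0.0353], "turn": [0.6, 0, 0], "grip": 1},
    {"dp": [0, 0.031, -0.0353], "turn": [0, 0, 0], "grip": 1},
    {"dp": [0, 0.031, -0.0353], "turn": [0, 0, 0], "grip": 1},
    {"dp": [0.03, 0, 0], "turn": [0, 0, 0], "grip": 0.5},
    {"dp": [0.03, 0, 0], "turn": [0, 0, 0], "grip": 0.5},
    {"dp": [0.03, 0, 0], "turn": [0, 0, 0], "grip": 0.5},
    {"dp": [0.037, 0, 0], "turn": [0, 0, 0], "grip": 0.5},
    {"dp": [0, 0, 0], "turn": [0, 0, 0], "grip": 0.5}
  ]
}}

```text
clock: 3.35
position: [0.5332, 0.1009, 0.2733]
ee_rot: [0.555, 0.431, 0.561, -0.437]
contact_force: [-1.9, 0.8, -0.5]
width: 0.0641
```

```bash
cat > snap.py <<'E'
import sys
from h import *
from rig import manip
tag=sys.argv[1]
P=[0.58086643,-0.06146183,0.25544105]
for n in sys.argv[2:]:
    st=manip.get_state(); c=manip.calibration(n); im=manip.get_image(n)
    if n=="wrist": o=cv2.resize(im,(784,588),interpolation=cv2.INTER_CUBIC)
    else:
        u=proj(c,S(P,[(0,0,60)]))[0].astype(int); o=cv2.resize(im[u[1]-80:u[1]+70,u[0]-95:u[0]+95],None,fx=4,fy=4,interpolation=cv2.INTER_CUBIC)
    cv2.imwrite(f"pics/{tag}_{n}.png",o[:,:,::-1])
q=np.array(st["position"]); d=q[:2]-P[:2]; c,s=np.cos(P[2]),np.sin(P[2])
print(st["clock"],"TCP in stand mm",((c*d[0]+s*d[1])*1e3).round(1),((-s*d[0]+c*d[1])*1e3).round(1),"grasp z",(q[2]*1e3-155).round(1),"F",st["contact_force"].round(1),"w",round(st["width"],4))
E
python3 snap.py a wrist side
```

```text
3.4 TCP in stand mm -3.8 169.0 grasp z 120.9 F [ 0.3 -0.4  1.5] w 0.064
```

View pics/a_wrist.png

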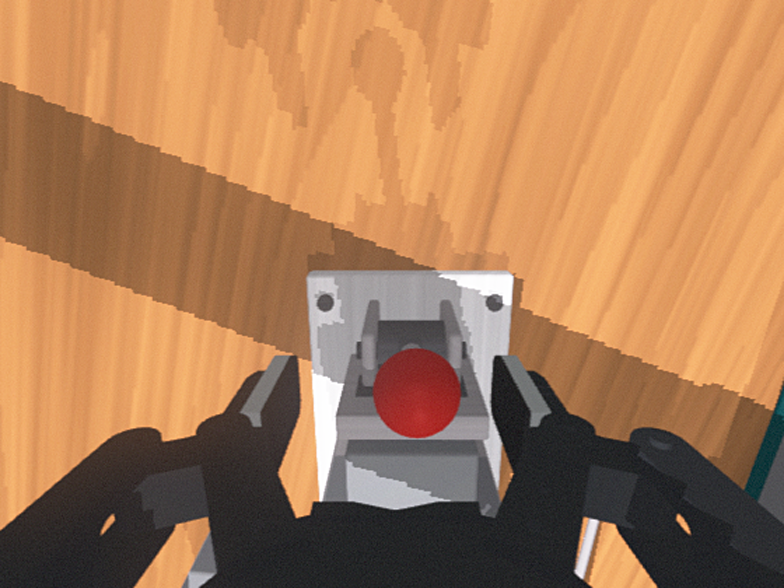

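View pics/a_side.png

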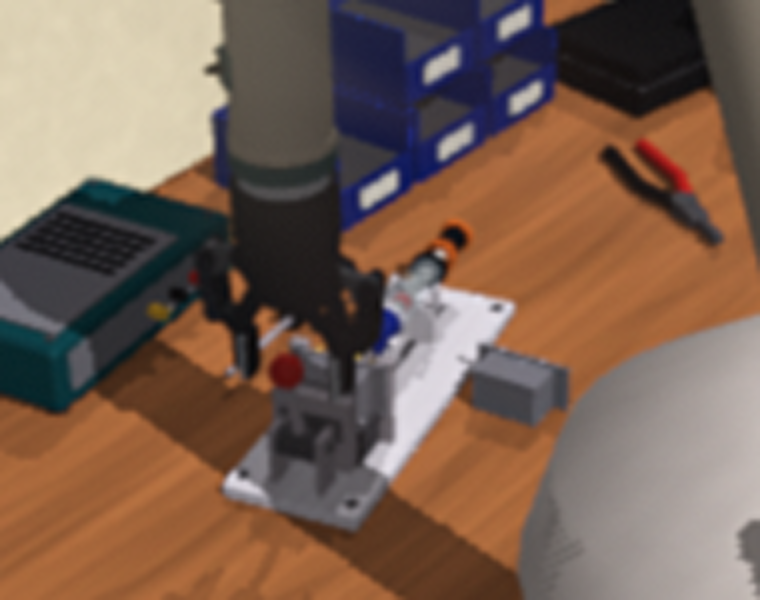

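```bash
python3 - <<'E'
from h import *
from rig import manip
c=manip.calibration("wrist")
P=[0.58086643,-0.06146183,0.25544105]
print("cam",-c["R"].T@c["t"])
for a in (0,.1,.2,.27,.35): print(a,(proj(c,S(P,[(0,154+75*np.sin(a),50+75*np.cos(a))]))[0]*1.4).round(1))
print((proj(c,S(P,[(-55,180,12),(55,180,12)]))*1.4).round(1))
E
```

```text
cam [0.51781234 0.17047664 0.24708714]
0 [404.7 443.7]
0.1 [404.7 422.1]
0.2 [404.6 398.8]
0.27 [404.5 381.9]
0.35 [404.4 362.2]
[[297.8 273.8]
 [503.2 272.5]]
```

Emit:
{"op": "arm_command", "data": {
  "targets": [
    {"dp": [0, 0.006, -0.003], "turn": [0, 0, 0], "grip": 0.5},
    {"dp": [0, 0, 0], "turn": [0, 0, 0], "grip": 0.1},
    {"dp": [0, 0, 0], "turn": [0, 0, 0], "grip": 0.0},
    {"dp": [0, 0, 0], "turn": [0, 0, 0], "grip": -0.15},
    {"dp": [0, 0, 0], "turn": [0, 0, 0], "grip": -0.15}
  ],
  "grip_force": 30
}}

```text
clock: 3.95
position: [0.5406, 0.1071, 0.2782]
ee_rot: [0.559, 0.433, 0.559, -0.433]
contact_force: [-1.2, 0.4, 0.4]
width: 0.0367
```

```bash
python3 snap.py b wrist; python3 -c "
from rig import manip
print(manip.get_state()['ee_rot'])"
```

```text
3.95 TCP in stand mm 3.6 173.2 grasp z 123.2 F [-1.2  0.4  0.4] w 0.0367
[ 0.55906198  0.43320333  0.55878009 -0.43306973]
```

View pics/b_wrist.png

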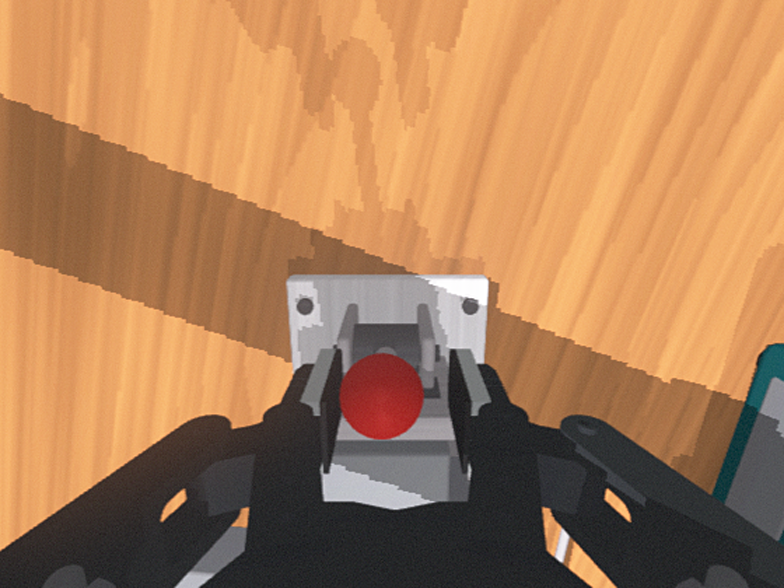

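Emit:
{"op": "arm_command", "data": {
  "targets": [
    {"dp": [0, -0.0035, 0], "turn": [0, 0, 0], "grip": -0.15},
    {"dp": [0, 0, 0], "turn": [0, 0, 0], "grip": -0.3},
    {"dp": [0, 0, 0], "turn": [0, 0, 0], "grip": -0.7},
    {"dp": [0, 0, 0], "turn": [0, 0, 0], "grip": -0.7},
    {"dp": [0, 0, 0], "turn": [0, 0, 0], "grip": -0.7}
  ],
  "grip_force": 25
}}

```text
clock: 4.5
position: [0.5368, 0.1061, 0.2777]
ee_rot: [0.559, 0.433, 0.559, -0.434]
contact_force: [-3.0, -0.9, 3.1]
width: 0.0243
```

```bash
python3 snap.py c wrist
```

```text
4.5 TCP in stand mm -0.3 173.2 grasp z 122.7 F [-3.  -0.9  3.1] w 0.0243
```

View pics/c_wrist.png

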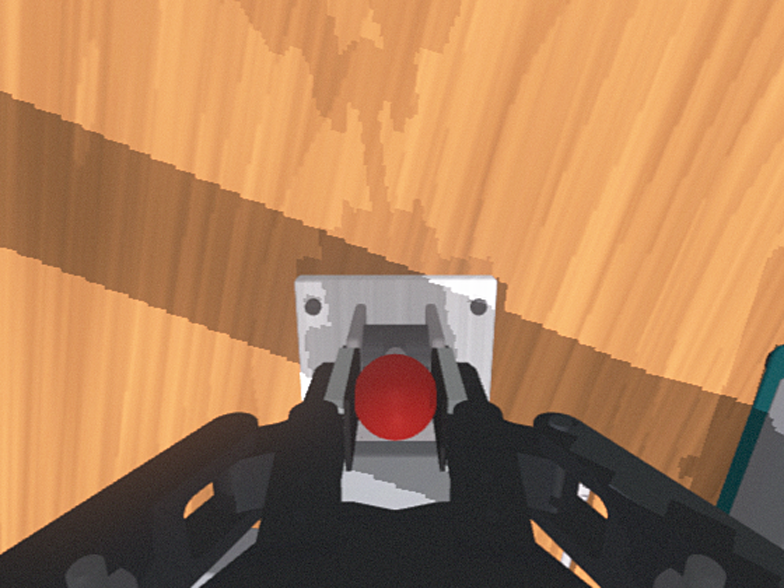

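Emit:
{"op": "arm_command", "data": {
  "targets": [
    {"dp": [0.0025, 0, -0.0075], "turn": [0, 0, 0], "grip": -0.7},
    {"dp": [0.0033, 0, -0.0071], "turn": [0, 0, 0], "grip": -0.7},
    {"dp": [0.004, 0, -0.0068], "turn": [0, 0, 0], "grip": -0.7},
    {"dp": [0.0047, 0, -0.0063], "turn": [0, 0, 0], "grip": -0.7},
    {"dp": [0.0053, 0, -0.0058], "turn": [0, 0, 0], "grip": -0.7},
    {"dp": [0.0059, 0, -0.0052], "turn": [0, 0, 0], "grip": -0.7},
    {"dp": [0.0061, 0, -0.0044], "turn": [0, 0, 0], "grip": -0.7},
    {"dp": [0.0065, 0, -0.0037], "turn": [0, 0, 0], "grip": -0.7}
  ]
}}

```text
clock: 5.35
position: [0.5249, 0.1518, 0.2395]
ee_rot: [0.559, 0.433, 0.559, -0.433]
contact_force: [-3.3, -0.6, 5.3]
width: 0.0245
```

Emit:
{"op": "arm_command", "data": {
  "targets": [
    {"dp": [0.0069, 0, -0.0031], "turn": [0, 0, 0], "grip": -0.7},
    {"dp": [0.0071, 0, -0.0023], "turn": [0, 0, 0], "grip": -0.7},
    {"dp": [0.0088, 0, -0.0019], "turn": [0, 0, 0], "grip": -0.7},
    {"dp": [0.006, 0, -0.0007], "turn": [0, 0, 0], "grip": -0.7},
    {"dp": [0.001, 0, 0], "turn": [0, 0, 0], "grip": -0.7},
    {"dp": [0, 0, 0], "turn": [0, 0, 0], "grip": -0.7}
  ]
}}

```text
clock: 5.95
position: [0.5229, 0.1597, 0.209]
ee_rot: [0.558, 0.433, 0.56, -0.433]
contact_force: [-2.9, 5.0, -0.3]
width: 0.0243
```

```bash
python3 snap.py d wrist side
```

```text
6.0 TCP in stand mm -0.1 228.6 grasp z 54.1 F [-3.6  4.5 -1. ] w 0.0243
```

View pics/d_wrist.png

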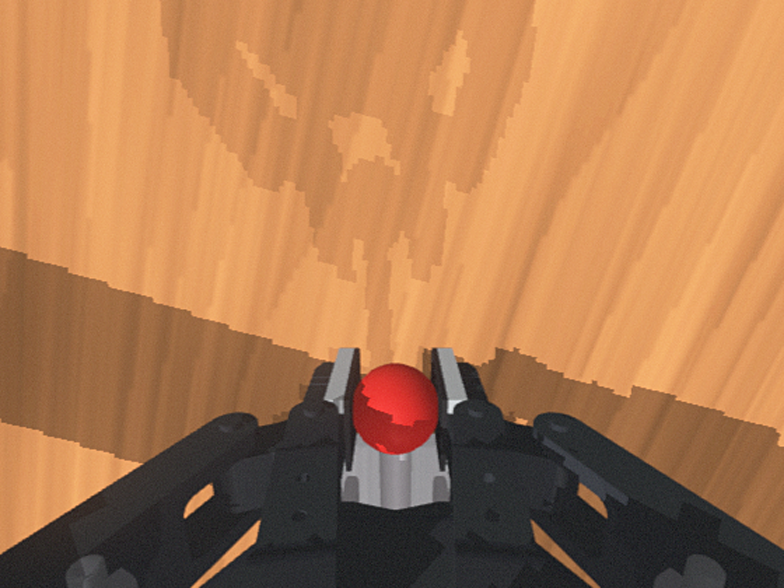

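View pics/d_side.png

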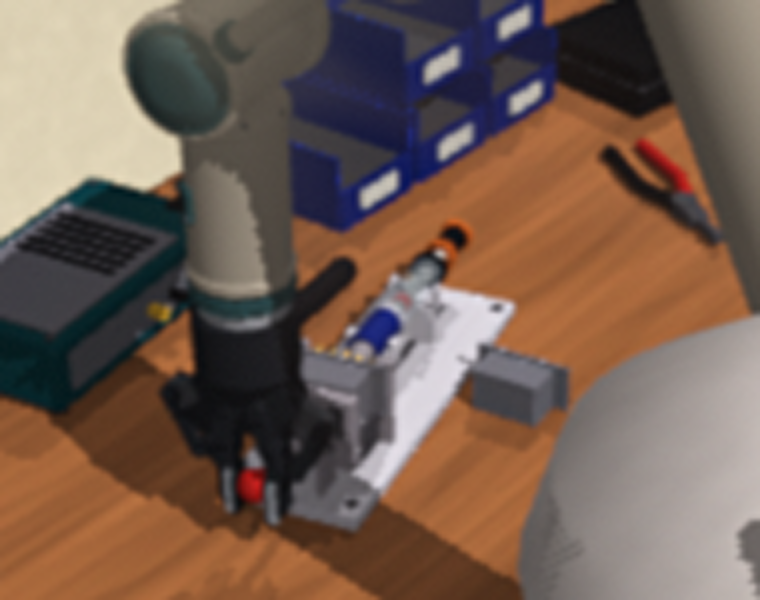

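Emit:
{"op": "arm_command", "data": {
  "targets": [
    {"dp": [0.002, 0, 0], "turn": [0, 0, 0], "grip": -0.7},
    {"dp": [0.002, 0, 0], "turn": [0, 0, 0], "grip": -0.7},
    {"dp": [0, 0, 0], "turn": [0, 0, 0], "grip": -0.7}
  ]
}}

```text
clock: 6.35
position: [0.523, 0.1597, 0.2054]
ee_rot: [0.558, 0.433, 0.56, -0.433]
contact_force: [-3.4, 3.0, 1.4]
width: 0.0242
```

Emit:
{"op": "arm_command", "data": {
  "targets": [
    {"dp": [0.002, 0, 0], "turn": [0, 0, 0], "grip": -0.7},
    {"dp": [0.002, 0, 0], "turn": [0, 0, 0], "grip": -0.7},
    {"dp": [0, 0, 0], "turn": [0, 0, 0], "grip": -0.7}
  ]
}}

```text
clock: 6.65
position: [0.523, 0.1595, 0.2029]
ee_rot: [0.558, 0.433, 0.559, -0.433]
contact_force: [-6.4, 1.4, 12.6]
width: 0.0246
```

```bash
python3 snap.py e wrist
```

```text
6.65 TCP in stand mm -0.2 228.4 grasp z 47.9 F [-6.4  1.4 12.6] w 0.0246
```

View pics/e_wrist.png

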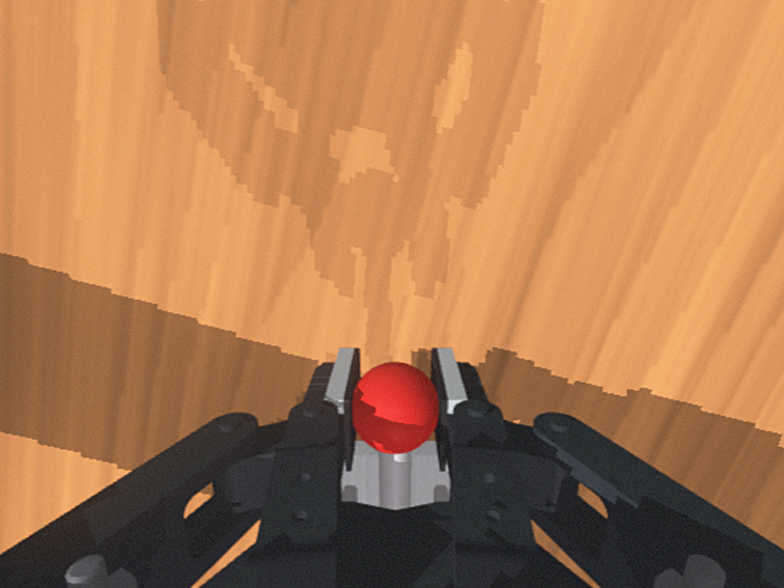

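Emit:
{"op": "arm_command", "data": {
  "targets": [
    {"dp": [-0.003, 0, 0], "turn": [0, 0, 0], "grip": 0.4},
    {"dp": [0, 0, 0], "turn": [0, 0, 0], "grip": 0.5},
    {"dp": [0, 0, 0], "turn": [0, 0, 0], "grip": 0.5},
    {"dp": [0, 0, 0], "turn": [0, 0, 0], "grip": 0.5},
    {"dp": [-0.04, 0, 0], "turn": [0, 0, 0], "grip": 0.5},
    {"dp": [-0.04, 0, 0], "turn": [0, 0, 0], "grip": 0.5},
    {"dp": [-0.04, 0, 0], "turn": [0, 0, 0], "grip": 0.5},
    {"dp": [-0.04, 0, 0], "turn": [0, 0, 0], "grip": 0.5}
  ]
}}

```text
clock: 7.5
position: [0.5235, 0.1591, 0.3659]
ee_rot: [0.559, 0.433, 0.559, -0.433]
contact_force: [1.1, 0.7, 0.4]
width: 0.0639
```

Emit:
{"op": "arm_command", "data": {
  "targets": [
    {"dp": [0, 0, 0.045], "turn": [0, 0, 0], "grip": 0.5},
    {"dp": [0, 0, 0.045], "turn": [0, 0, 0], "grip": 0.5},
    {"dp": [0, 0, 0.045], "turn": [0, 0, 0], "grip": 0.5},
    {"dp": [0, 0, 0.045], "turn": [0, 0, 0], "grip": 0.5},
    {"dp": [0, 0, 0.045], "turn": [0, 0, 0], "grip": 0.5},
    {"dp": [0, 0, 0.045], "turn": [0, 0, 0], "grip": 0.5},
    {"dp": [0, 0, 0], "turn": [0, 0, 0], "grip": 0.5}
  ]
}}

```text
clock: 8.2
position: [0.5924, -0.1077, 0.364]
ee_rot: [0.559, 0.434, 0.556, -0.435]
contact_force: [-0.4, 0.6, -1.1]
width: 0.0641
```

```bash
python3 snap.py f scene side; python3 -c "
from rig import manip
print(manip.get_state()['ee_rot'])"
```

```text
8.25 TCP in stand mm -0.7 -44.9 grasp z 208.8 F [ 0.3  0.1 -0.6] w 0.0639
[ 0.55787922  0.43385137  0.55881568 -0.43389954]
```

View pics/f_side.png

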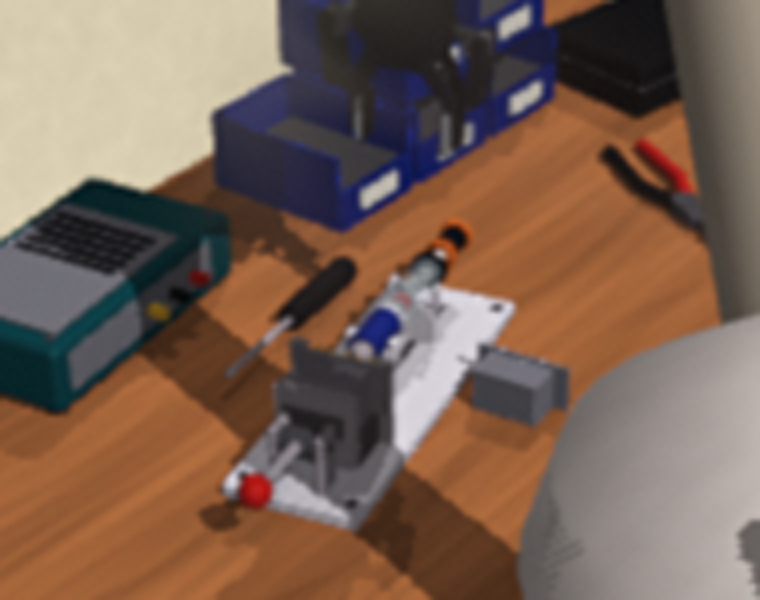

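View pics/f_scene.png

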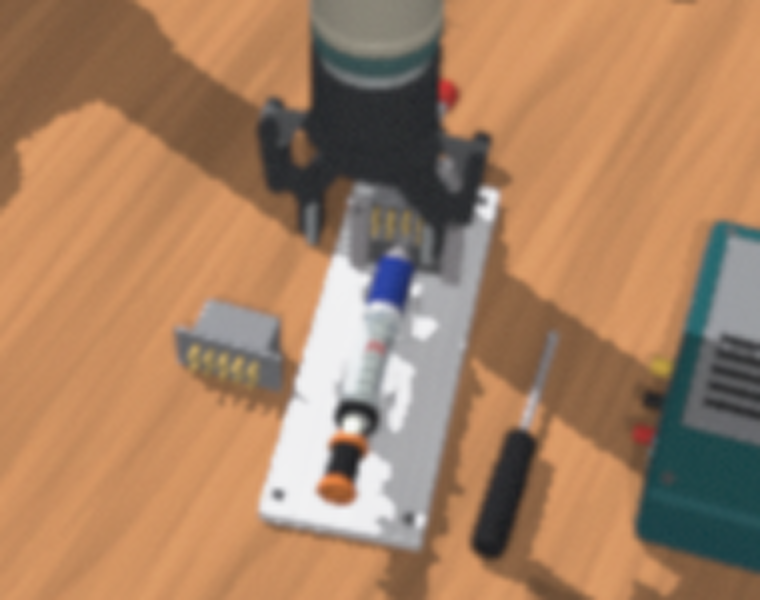

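Emit:
{"op": "arm_command", "data": {
  "targets": [
    {"dp": [0, 0, 0.042], "turn": [0, 0, 0], "grip": 0.5},
    {"dp": [0, 0.0005, 0.041], "turn": [0, 0, 0], "grip": 0.5},
    {"dp": [0.04, 0, 0], "turn": [0, 0, 0], "grip": 0.5},
    {"dp": [0.04, 0, 0], "turn": [0, 0, 0], "grip": 0.3},
    {"dp": [0.02, 0, 0], "turn": [0, 0, 0], "grip": 0.3},
    {"dp": [0, 0, 0], "turn": [0, 0, 0], "grip": 0.3},
    {"dp": [0, 0, 0], "turn": [0, 0, 0], "grip": 0.3},
    {"dp": [0, 0, 0], "turn": [0, 0, 0], "grip": 0.3}
  ]
}}

```text
clock: 9.1
position: [0.6129, -0.1819, 0.2665]
ee_rot: [0.56, 0.433, 0.558, -0.433]
contact_force: [-0.4, -1.4, 0.0]
width: 0.0554
```

```bash
python3 snap.py g scene wrist
```

```text
9.15 TCP in stand mm 0.4 -124.9 grasp z 111.7 F [-0.2  0.9  0.8] w 0.0556
```

View pics/g_wrist.png

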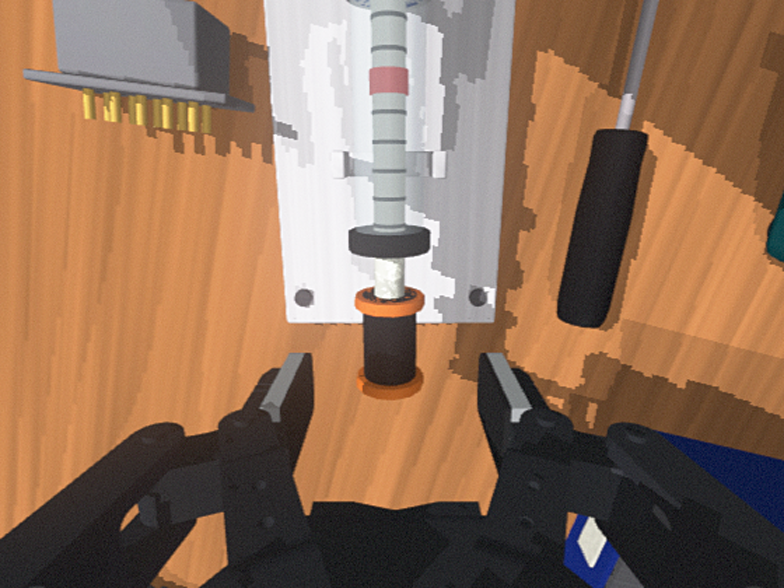

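View pics/g_scene.png

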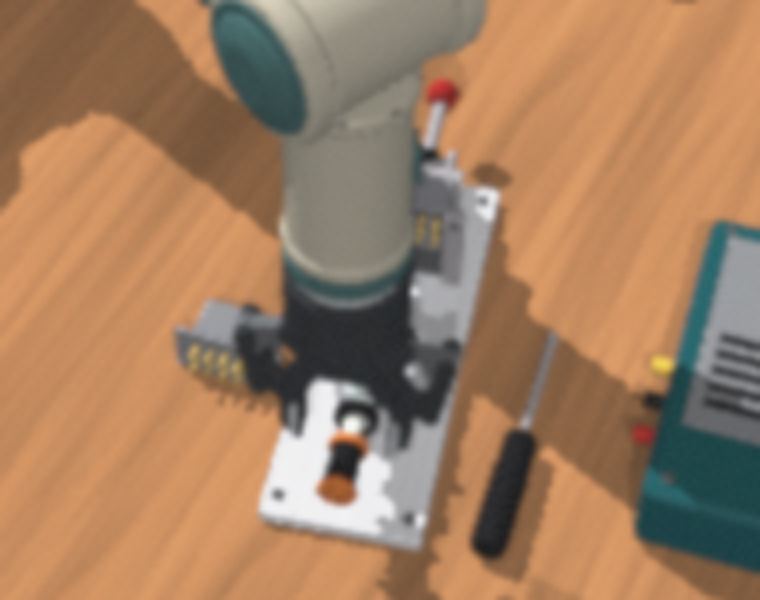

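```bash
python3 - <<'E'
from h import *
from rig import manip
c=manip.calibration("wrist")
P=[0.58086643,-0.06146183,0.25544105]
for X in [(0,-110.5,76.5),(0,-145.5,76.5),(0,-128,62),(0,-90,78),(-55,-140,12),(55,-140,12)]: print(X,(proj(c,S(P,[X]))[0]*1.4).round(1))
print((proj(c,S(P,[(0,-70-10*k,68) for k in range(3)]))*1.4).round(1))
E
```

```text
(0, -110.5, 76.5) [392.7 313.6]
(0, -145.5, 76.5) [393.2 397.2]
(0, -128, 62) [393.  341.7]
(0, -90, 78) [392.4 260.8]
(-55, -140, 12) [288.9 325.7]
(55, -140, 12) [497.2 324.7]
[[392.2 201.3]
 [392.3 228.5]
 [392.5 254.9]]
```

Emit:
{"op": "arm_command", "data": {
  "targets": [
    {"dp": [0, -0.0012, 0.002], "turn": [0, 0, 0], "grip": 0.3},
    {"dp": [0.02, 0, 0], "turn": [0, 0, 0], "grip": 0.3},
    {"dp": [0.02, 0, 0], "turn": [0, 0, 0], "grip": 0.3},
    {"dp": [0.009, 0, 0], "turn": [0, 0, 0], "grip": 0.1},
    {"dp": [0, 0, 0], "turn": [0, 0, 0], "grip": 0},
    {"dp": [0, 0, 0], "turn": [0, 0, 0], "grip": 0},
    {"dp": [0, 0, 0], "turn": [0, 0, 0], "grip": 0}
  ]
}}

```text
clock: 9.9
position: [0.6119, -0.1851, 0.2168]
ee_rot: [0.56, 0.433, 0.558, -0.433]
contact_force: [-0.2, -0.8, -0.2]
width: 0.0421
```

```bash
python3 snap.py h wrist
```

```text
9.9 TCP in stand mm -1.2 -127.4 grasp z 61.8 F [-0.2 -0.8 -0.2] w 0.0421
```

View pics/h_wrist.png

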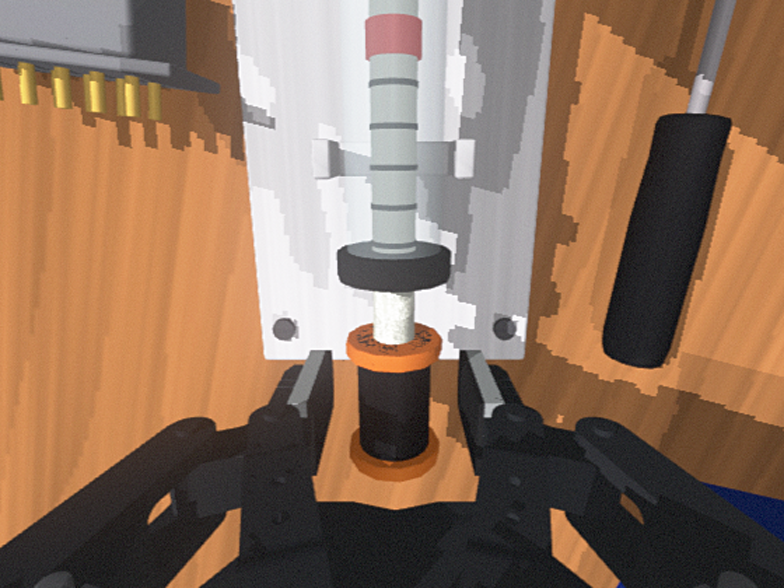

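Emit:
{"op": "arm_command", "data": {
  "targets": [
    {"dp": [0, 0, 0], "turn": [0, 0, 0], "grip": -0.3},
    {"dp": [0, 0, 0], "turn": [0, 0, 0], "grip": -0.8},
    {"dp": [0, 0, 0], "turn": [0, 0, 0], "grip": -0.8},
    {"dp": [0, 0, 0], "turn": [0, 0, 0], "grip": -0.8},
    {"dp": [0, 0, 0], "turn": [0, 0, 0], "grip": -0.8}
  ],
  "grip_force": 60
}}

```text
clock: 10.45
position: [0.6116, -0.1849, 0.2164]
ee_rot: [0.559, 0.433, 0.559, -0.433]
contact_force: [-1.0, -0.2, 5.7]
width: 0.0202
```

```bash
python3 snap.py i wrist
```

```text
10.45 TCP in stand mm -1.5 -127.2 grasp z 61.4 F [-1.  -0.2  5.7] w 0.0202
```

View pics/i_wrist.png

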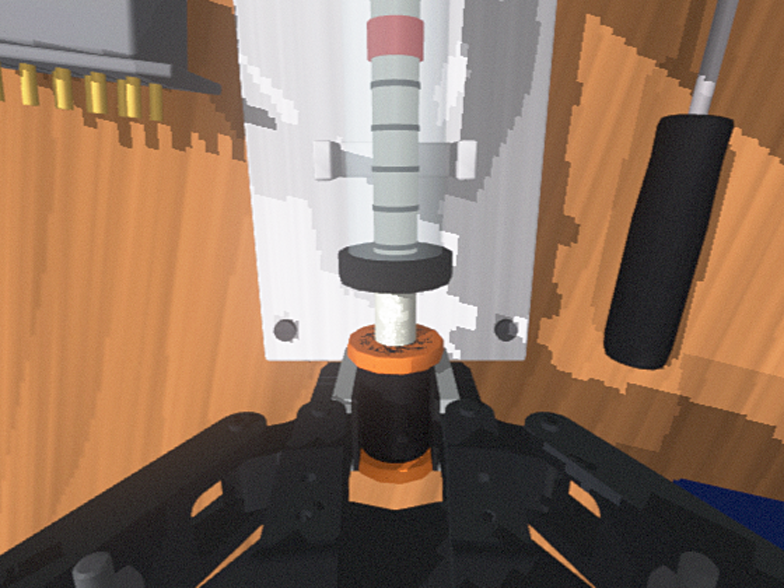

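Emit:
{"op": "arm_command", "data": {
  "targets": [
    {"dp": [0, 0, 0.005], "turn": [0, 0, 0], "grip": -0.8},
    {"dp": [0, 0, 0.007], "turn": [0, 0, 0], "grip": -0.8},
    {"dp": [0, 0, 0.007], "turn": [0, 0, 0], "grip": -0.8},
    {"dp": [0, 0, 0.007], "turn": [0, 0, 0], "grip": -0.8},
    {"dp": [0, 0, 0.007], "turn": [0, 0, 0], "grip": -0.8},
    {"dp": [0, 0, 0.007], "turn": [0, 0, 0], "grip": -0.8},
    {"dp": [0, 0, 0.005], "turn": [0, 0, 0], "grip": -0.8},
    {"dp": [0, 0, 0], "turn": [0, 0, 0], "grip": -0.8}
  ]
}}

```text
clock: 11.3
position: [0.6224, -0.2266, 0.2163]
ee_rot: [0.557, 0.435, 0.56, -0.432]
contact_force: [-1.9, 8.3, 8.7]
width: 0.0201
```

```bash
python3 snap.py j wrist
```

```text
11.3 TCP in stand mm -1.5 -170.3 grasp z 61.3 F [-1.9  8.3  8.7] w 0.0201
```

View pics/j_wrist.png

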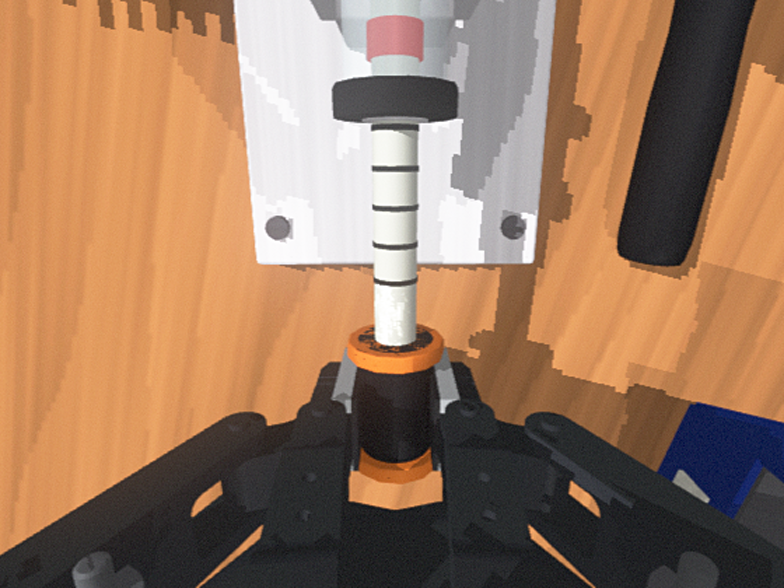

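```bash
python3 - <<'E'
from h import *
from rig import manip
c=manip.calibration("wrist")
P=[0.58086643,-0.06146183,0.25544105]
ys=np.linspace(-160,-60,201)
v=proj(c,S(P,[(-1,y,68) for y in ys]))[:,1]*1.4
for px in (283,246,208,168,127,121,38): print(px,np.interp(px,v[::-1],ys[::-1]).round(1) if v[0]>v[-1] else np.interp(px,v,ys).round(1))
print(proj(c,S(P,[(0,-90,46),(0,-90,62),(0,-90,68),(0,-90,78),(0,-75,78),(55,-140,12)]))*1.4)
print(manip.get_state()["position"],manip.get_state()["contact_force"])
E
```

```text
283 -130.9
246 -120.7
208 -110.8
168 -100.8
127 -91.1
121 -89.7
38 -71.4
[[398.82849786 128.07965458]
 [399.40470095 124.08470059]
 [399.66189817 122.30149069]
 [400.15550779 118.87917706]
 [400.00928258  44.53565349]
 [537.75610416 267.07608495]]
[ 0.6223596  -0.22631411  0.2163371 ] [-1.7574177   8.49501479  8.45301075]
```

Emit:
{"op": "arm_command", "data": {
  "targets": [
    {"dp": [0, 0, 0.005], "turn": [0, 0, 0], "grip": -0.8},
    {"dp": [0, 0, 0.004], "turn": [0, 0, 0], "grip": -0.8},
    {"dp": [0, 0, 0.004], "turn": [0, 0, 0], "grip": -0.8},
    {"dp": [0, 0, 0.003], "turn": [0, 0, 0], "grip": -0.8},
    {"dp": [0, 0, 0], "turn": [0, 0, 0], "grip": -0.8},
    {"dp": [0, 0, 0], "turn": [0, 0, 0], "grip": -0.8}
  ]
}}

```text
clock: 11.95
position: [0.6261, -0.2405, 0.2163]
ee_rot: [0.556, 0.435, 0.561, -0.432]
contact_force: [-1.8, 10.7, 10.4]
width: 0.0199
```

```bash
python3 snap.py k scene wrist
```

```text
12.0 TCP in stand mm -1.5 -184.6 grasp z 61.3 F [-2.1 10.7  9.7] w 0.0201
```

View pics/k_wrist.png

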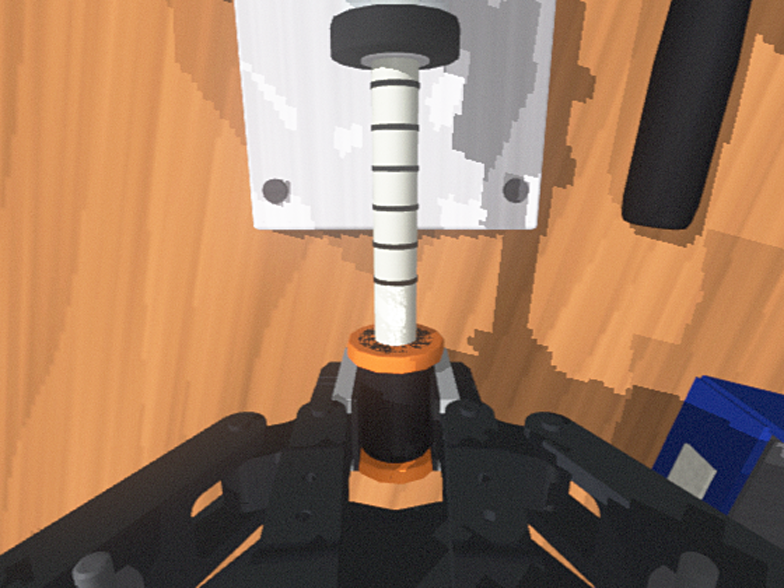

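View pics/k_scene.png

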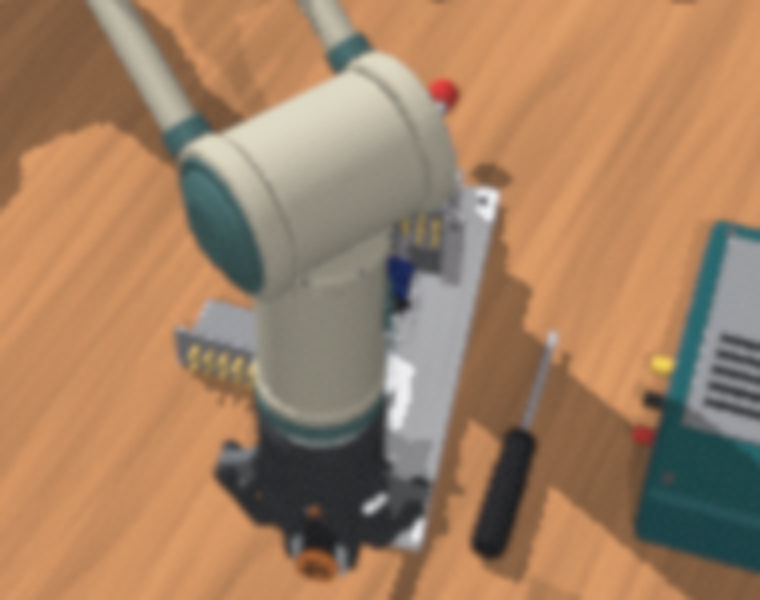

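```bash
cat > m.py <<'E'
import sys
from h import *
from rig import manip
c=manip.calibration("wrist")
P=[0.58086643,-0.06146183,0.25544105]
ys=np.linspace(-170,-50,241)
v=proj(c,S(P,[(-1,y,68) for y in ys]))[:,1]*1.4
for px in map(float,sys.argv[1:]): print(px,np.interp(px,v[::-1],ys[::-1]).round(1))
print((proj(c,S(P,[(-1,-90,46),(-1,-90,68),(-1,-90,78),(-55,-140,12),(55,-140,12)]))*1.4).round(1))
E
python3 m.py 83 127 168 208 246 283; python3 - <<'E'
import cv2
a=cv2.imread("pics/k_wrist.png")[0:130,320:470]; cv2.imwrite("pics/k2.png",cv2.resize(a,None,fx=4.5,fy=4.5,interpolation=cv2.INTER_CUBIC))
E
```

```text
83.0 -95.3
127.0 -105.3
168.0 -115.0
208.0 -125.0
246.0 -134.9
283.0 -145.1
[[395.4  75.4]
 [395.5  58.7]
 [395.6  48.8]
 [256.1 233.1]
 [540.9 231.6]]
```

View pics/k2.png

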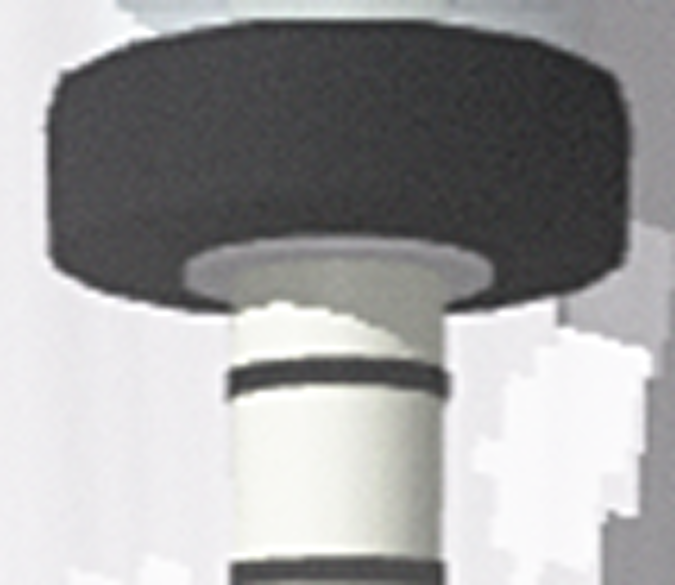

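Emit:
{"op": "arm_command", "data": {
  "targets": [
    {"dp": [0, 0, 0.002], "turn": [0, 0, 0], "grip": -0.8},
    {"dp": [0, 0, 0.0025], "turn": [0, 0, 0], "grip": -0.8},
    {"dp": [0, 0, 0], "turn": [0, 0, 0], "grip": -0.8},
    {"dp": [0, 0, 0], "turn": [0, 0, 0], "grip": -0.8},
    {"dp": [0, 0, 0], "turn": [0, 0, 0], "grip": -0.8},
    {"dp": [0, 0, 0], "turn": [0, 0, 0], "grip": -0.8}
  ]
}}

```text
clock: 12.65
position: [0.6271, -0.2445, 0.2163]
ee_rot: [0.556, 0.435, 0.561, -0.432]
contact_force: [-1.5, 11.6, 10.6]
width: 0.0199
```

```bash
python3 snap.py l wrist;python3 - <<'E'
import cv2
a=cv2.imread("pics/l_wrist.png")[0:130,320:470]; cv2.imwrite("pics/l2.png",cv2.resize(a,None,fx=4.5,fy=4.5,interpolation=cv2.INTER_CUBIC))
E
```

```text
12.65 TCP in stand mm -1.5 -188.8 grasp z 61.3 F [-1.5 11.6 10.6] w 0.0199
```

View pics/l2.png

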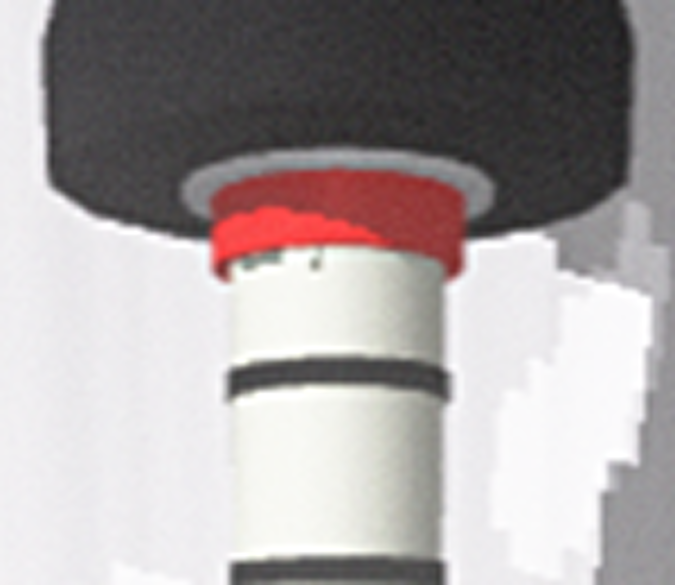

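```bash
python3 snap.py n scene side; python3 -c "
from rig import manip
s=manip.get_state();print(s['clock'],s['position'],abs(s['qd']).max(),s['contact_force'])"
```

```text
12.75 TCP in stand mm -1.5 -188.8 grasp z 61.3 F [-3.2 12.2 10.3] w 0.0204
12.8 [ 0.62712404 -0.2444408   0.21632113] 0.0018614331214635552 [-2.42032755 11.5606408  10.43524837]
```

View pics/n_side.png

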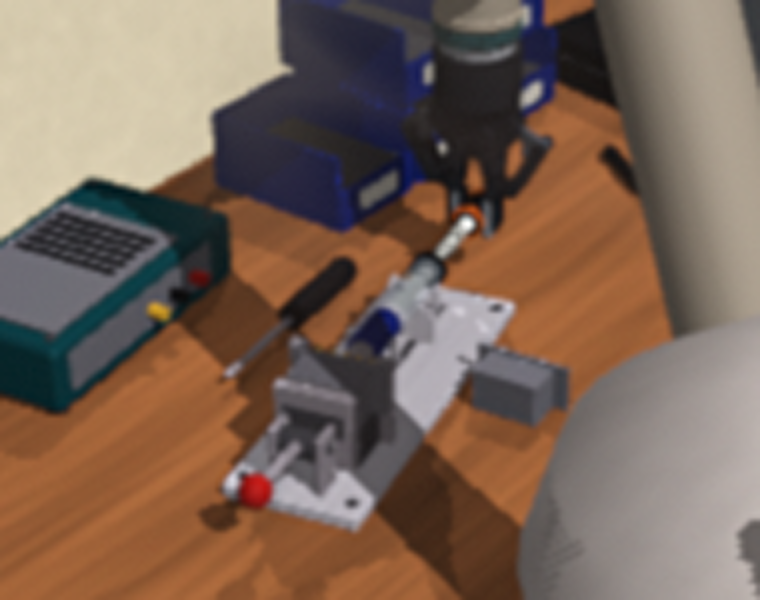

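The side view shows the lever down, with the ball at (257,490). The grip is held and the rod is drawn out, and the insert and screwdriver haven't moved. I'm handing the job in.

```bash
python3 -c "
from rig import manip
print(manip.sign_off())"
```

```text
the job is handed in; nothing more can be done
None
```

The connector was clamped first, then the gauge was drawn to its mark. I handed the job in with the grip still held, at about 12.8 s on the clock. No verdict was reported.

- **Lever:** I pinched the red ball and swung the lever down until it met its stop, with about 12.6 N of push-back. The side camera still showed it down just before hand-in.
- **Gauge:** I took the waist of the grip from above with 60 N and drew it out in steps. In the last wrist picture about 3.9 mm of the 8 mm red ring showed outside the mouth, which puts the rod at about 60 mm. The pull force read about 11.8 N, against 12 N expected, and the arm was still.
- **Disagreement:** The arm itself had travelled 61.6 mm from where it gripped, about 1.7 mm more than the ring showed. I put that down to a little slip or give in the grip and went by the ring and the force.
- **Grip load:** The force reading also showed about 10 N upward while holding the grip. I left it, because it was well below the limits.
- **Bystanders:** The spare insert and screwdriver looked unmoved in the final pictures. I did not check the pliers, hood and tub at the end, but the arm never went near them.

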